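# Hang the drained headset over the rail

### The arm

A 6-joint arm with a two-finger parallel gripper is mounted at the origin on the work surface. World frame = base frame: x ahead of the robot, y to its left, z up, the work surface at z = 0. Lengths are in m, angles in degrees, forces in N, time in s.
With the tool pointing down it reaches from about 0.275 to 1 m from the base axis. Payload 8.4 kg.
Tool frame: the origin (TCP) lies at the very end of the fingers, on their centre line; the grasp point (between the pads) lies 19 mm behind it; z points along the fingers, y is the line along which they close (so a half turn about z gives the same grasp; the last joint's range is limited). The gripper opens to 85 mm and grips with 20 to 120 N. Pads are 22 mm wide; open, the fingers measure 114 mm over their backs; the gripper's body (76 mm by 85 mm) begins 54 mm behind the grasp point. The pads swing forward as they close: fully open they stand 13 mm farther back than shut.
Start: joints at [-0.138, 20.225, 93.587, -0, 66.188, -0.138], TCP at [0.625, -0, 0.231] pointing down, gripper open.
Joint ranges: [-150.9, 150.9], [-52.94, 120.26], [3.33, 152.33], [-74.26, 254.26], [0, 154.13], [-172.89, 172.89]. Speed limits (degrees/s): [127.2, 127.2, 159.86, 180, 180, 180].

### API

Orientations are given as [roll, pitch, yaw] about the fixed x, y, z axes, in that order (R = Rz(yaw) Ry(pitch) Rx(roll)).
In Python, from bench import sensors, snapshot, order gives the robot as it stands.
- The arm moves only by the tool apply_moves, never from a script. Its argument "deltas" is a list of rows, each a list of 3 entries, a list of its own where there are three numbers: the closure, from 0 (fully open) to 1 (shut), then the shift along the tool's x, y, z each as a share of 0.2 m, from -1 to 1, then the turn, a rotation vector about the tool's x, y, z each as a share of 6 degrees, from -1 to 1. In form: [[jaw, [dx, dy, dz], [rx, ry, rz]], ...]. A call has 1 to 10 rows; each row shifts and turns the commanded pose from where the row before left it, along the tool's axes as they then stand; what a row does not reach is not made up. A row lasts 1/10 s, in which the tool goes at most 50 mm and 8.59 degrees, less where a joint would pass 70% of its speed; a pose out of reach is approached as far as the arm can. A call with a number of a shift or a turn outside -1 to 1 is refused whole. A call with a gripper value outside its range is refused whole. The fingers move at their own pace and stop on an object; "force" is the grip in N (left out, the last holds). Time passes only in rows, so rows that do not move let the fingers close. It gives the time, the measured TCP pose, the force, the opening and the grip force at its end, in the units of the state.
- sensors.observe(): the state, without advancing time (a new reading comes with each control period).
- snapshot(name): name is "scene" or "side" or "wrist"; returns a dict with "image" (384x512x3 uint8, blue, green, red), "camera_matrix" (3x3 intrinsics, pixels), "dist_coeffs" ([k1, k2, p1, p2, k3] as OpenCV has them; the pictures are not rectified), "cam_to_world" (4x4, takes a point from camera to world coordinates). Camera axes: x right, y up, looking along -z (the intrinsics and any distortion apply to the point x, -y, -z); pixel columns grow to the right and rows downward; lengths in m; the calibration is good to about 2 mm. A picture is of the moment at which its call begins. There is no depth.
- order.close_job(): hands the job in; it is judged then, once.
The state is a dict: "clock": time; "joint_positions": joint angles; "qvel": joint speeds; "joint_efforts": joint torques, N m; "ee_pos": TCP position; "eef_rot": TCP orientation; "contact_force": force on the tool from outside, world axes, zero at the start; "moment": the same for the moment, N m; "width": finger opening in m; "finger_force": force on a finger pad.
Only numpy, scipy, OpenCV 4.12 (cv2) and the standard library are available. Lean on these libraries where they do the work, as an engineer would, in place of code of your own. Each camera call takes 0.05 s, during which the arm holds its last target. There are 200 camera calls.

### The job

The crew headset with round ear cups has drained and leans in the sloping draining stand. Take it out and hang it by the middle of its headband over a free part of the steel rail between the two posts, one ear cup on each side of the bar. Lower it gently until the rail takes it before you let go, leave it hanging still and clear of the spare headset that hangs there already, and do not shift that one, or the steel cup and the black tape roll that stand between the stand and the rail.

Things in the scene. Friction and masses are not known exactly. Their poses are not given: they have to be found in the camera images.
- headset: black headset, 0.2 kg. Origin: middle of the band's crown (28 mm wide along x, from z = +4 to the underside of its 40 mm long pad at z = -12). z: up out of the crown; y: ear to ear; x: through the arch. Legs at y = +-58 mm; round cups 68 mm across, 30 mm thick, centres z = -118, y = +-55 mm, 80 mm free between; lowest point z = -152. Starts leaning, z 35 degrees off vertical
- drain_stand: fixed steel stand over a 170 x 220 x 16 mm drip tray. Origin: on the table, below the crown; the tray reaches from x = -17 to 153 mm. A plate leaning 35 degrees, rising towards -x, carries the cups against a lip at the bottom; a ridge carries the band's legs 79 mm below the crown. The crown overhangs freely towards -x, at x = 0, z = 177 mm, within 12 mm sideways. Nothing stands above it
- rail: fixed horizontal steel bar, 16 mm diameter, 340 mm long along its y, on two posts of the same thickness under it at y = +-150 mm. Origin: middle of the bar's axis, 165 to 195 mm above the table, different each time. The band of a hanging headset has its origin 20 mm above the bar's axis
- rail_foot: fixed foot of the rail: flat bar 300 mm long along y and 8 mm high, cross feet 120 mm long and sleeves up to 98 mm high at y = +-150 mm. Origin: centre of its underside.
- spare_headset: loose headset with square-edged grey ear cups already hanging on the rail, up to 80 mm either side of its middle. Same band, same origin and axes as the other one, its x along the rail; 58 mm wide along x at its cups.
- tape_roll: loose black roll, 100 mm diameter, 48 mm high, lying flat; origin: centre of its underside
- cup: loose steel cup, 72 mm diameter, 85 mm high; origin: centre of its underside
Mind the look-alikes: they are no part of the job. Leave any blue or orange look-alike of the spare_headset alone.

How it is judged:
By the outcome, as a careful person would: the job done as asked, in the order asked, and still so for the second after the job is handed in, with the robot touching nothing.
It also fails if it takes over 53 s, if anything falls off the work surface, if the arm or the gripper's body presses on something with over 40 N, if the wrist force passes 120 N, or if a joint passes its speed limit or range.

## Working session

There is one attempt and no reset: what is moved stays moved. The work goes in short steps, Python scripts to look and compute and a tool call to move; the robot and the scene stay as the last step left them, time stands still between calls to the robot, and variables do not carry over. Pictures are saved under pics/ and viewed, at most 12 in all, crops included, and the job is handed in when it is done.

Besides the shell and the picture viewer there is one more tool, called as name(argument=value, ...) on one line, values as JSON. apply_moves: Moves the arm, as the interface text tells. Shift numbers are shares of 0.2 m and turn numbers shares of 6 degrees, none past 1 either way. Its arguments: {"type":"object","properties":{"deltas":{"type":"array","items":{"type":"array"}},"force":{"type":"number"}},"required":["deltas"]}

```bash
ls; mkdir -p pics
cat > h.py <<'E'
import numpy as np, cv2
from bench import sensors, snapshot, order
def snap(n,f=None):
    s=snapshot(n)
    if f: cv2.imwrite('pics/'+f,s['image'])
    np.savez('last_'+n,**{k:np.array(v) for k,v in s.items()})
    return s
def load(n): return np.load('last_'+n+'.npz')
def ray(s,px):
    K=np.array(s['camera_matrix'],float);d=np.array(s['dist_coeffs'],float);T=np.array(s['cam_to_world'])
    u=cv2.undistortPoints(np.array([[px]],float),K,d)[0,0]
    v=T[:3,:3]@np.array([u[0],-u[1],-1.]);return T[:3,3],v/np.linalg.norm(v)
def plane(s,px,z):
    o,v=ray(s,px);return o+v*(z-o[2])/v[2]
def tri(*a):
    A=np.zeros((3,3));b=np.zeros(3);R=[ray(s,p) for s,p in a]
    for o,v in R:
        M=np.eye(3)-np.outer(v,v);A+=M;b+=M@o
    x=np.linalg.solve(A,b)
    return x,[round(1e3*np.linalg.norm(np.cross(x-o,v)),1) for o,v in R]
def proj(s,P):
    K=np.array(s['camera_matrix'],float);d=np.array(s['dist_coeffs'],float);T=np.linalg.inv(np.array(s['cam_to_world']))
    q=(T[:3,:3]@np.array(P,float).reshape(-1,3).T).T+T[:3,3]
    q=q*[1,-1,-1]
    return cv2.projectPoints(q,np.zeros(3),np.zeros(3),K,d)[0][:,0]
E
python3 - <<'E'
from h import *
ims=[snap(n)['image'] for n in('scene','side','wrist')]
cv2.imwrite('pics/a.png',cv2.resize(ims[0],(784,588)));cv2.imwrite('pics/b.png',cv2.resize(ims[1],(784,588)))
cv2.imwrite('pics/c.png',ims[2])
for n in('scene','side','wrist'):print(n,np.round(load(n)['cam_to_world'],3).tolist())
print(sensors.observe())
E
```

```text
pics
scene [[0.228, -0.518, 0.824, 1.557], [0.974, 0.108, -0.201, -0.21], [0.016, 0.848, 0.529, 0.823], [0.0, 0.0, 0.0, 1.0]]
side [[-0.747, 0.319, -0.583, -0.231], [-0.665, -0.363, 0.653, 0.851], [-0.003, 0.876, 0.483, 0.754], [0.0, 0.0, 0.0, 1.0]]
wrist [[1.0, 0.0, 0.001, 0.625], [-0.001, 0.958, 0.285, 0.072], [-0.001, -0.285, 0.958, 0.373], [0.0, 0.0, 0.0, 1.0]]
{'clock': 0.15, 'joint_positions': array([-1.37929308e-01,  2.02539908e+01,  9.36192624e+01, -7.49001893e-04,
        6.61871536e+01, -1.38023650e-01]), 'qvel': array([-0.09421811, -0.09103787, -0.18251873,  0.05670462,  0.09230847,
        0.11167026]), 'joint_efforts': array([-7.39769093e-04, -6.05638933e+01, -3.42338884e+01, -2.29960733e-05,
        6.16452831e-03, -4.00942213e-05]), 'ee_pos': array([ 6.24640061e-01, -7.80601202e-06,  2.30727575e-01]), 'eef_rot': array([-1.79939592e+02,  5.39399609e-04,  9.00003974e+01]), 'contact_force': array([ 0.7367962 ,  0.48226879, -1.15432806]), 'moment': array([ 0.0165708 ,  0.05302144, -0.01180716]), 'finger_force': 0.0, 'width': 0.08553591197384185}
```

View pics/a.png

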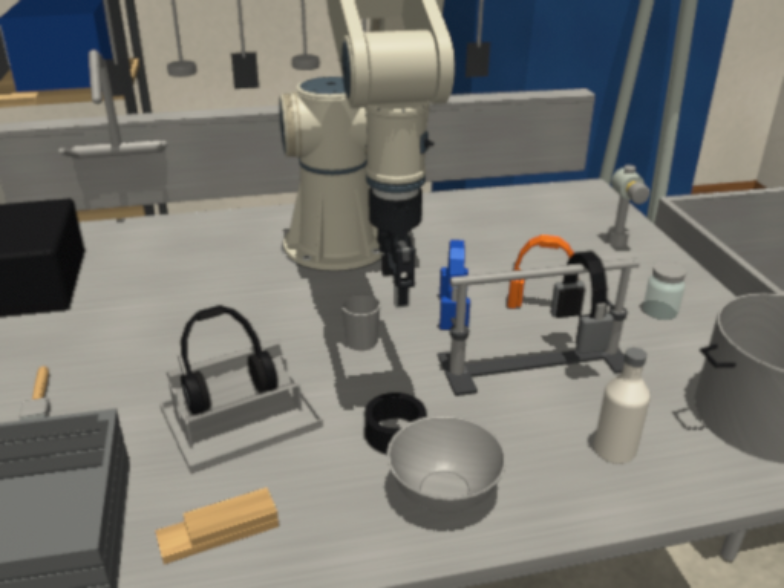

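View pics/b.png

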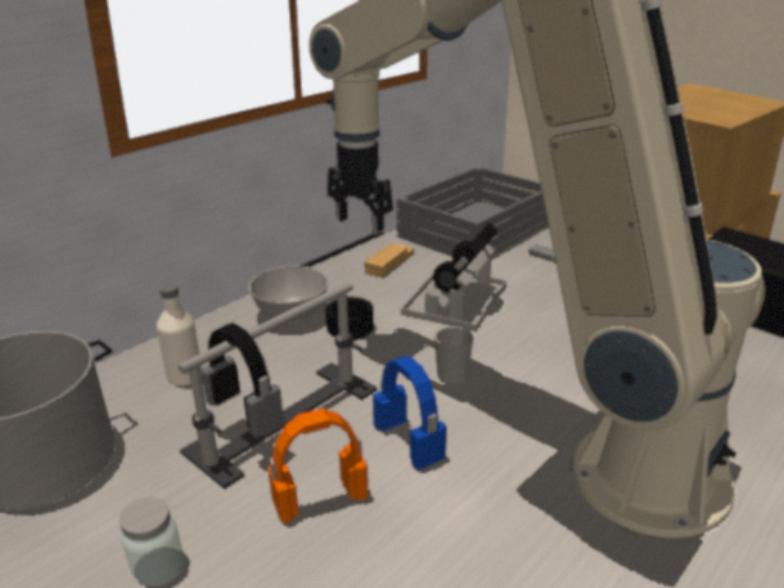

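The scene view shows the round-cup black headset leaning in its stand at (228,360). The rail runs from (455,283) to (636,264), with the grey-cup spare at (590,290), blue (455,285) and orange (545,260) look-alikes behind it, the steel cup at (360,322) and the tape at (395,422). The headset candidates are the stand headset at (228,360), black with round cups, which is the one meant, and the spare, blue and orange ones, which don't match. I'll confirm with a crop and take pixel readings from it.

Run:
```python
from h import *
a=load('scene')['image'];b=load('side')['image']
# scene crop stand: x 100-220,y190-310 ; side crop stand x 250-345,y135-220
def c(im,x,y,w,h,W,H):return cv2.resize(im[y:y+h,x:x+w],(W,H),interpolation=cv2.INTER_CUBIC)
cv2.imwrite('pics/d.png',np.hstack([c(a,100,190,100,150,400,600),c(b,255,130,100,150,400,600)]))
cv2.imwrite('pics/e.png',np.vstack([c(a,280,150,160,60,800,300),c(b,110,180,160,60,800,300)]))
```

```text
(no output)
```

View pics/d.png

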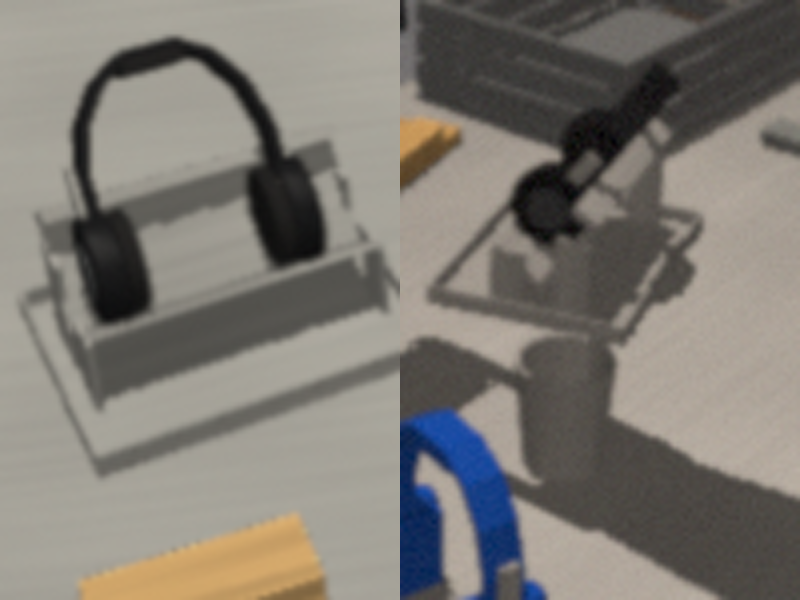

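View pics/e.png

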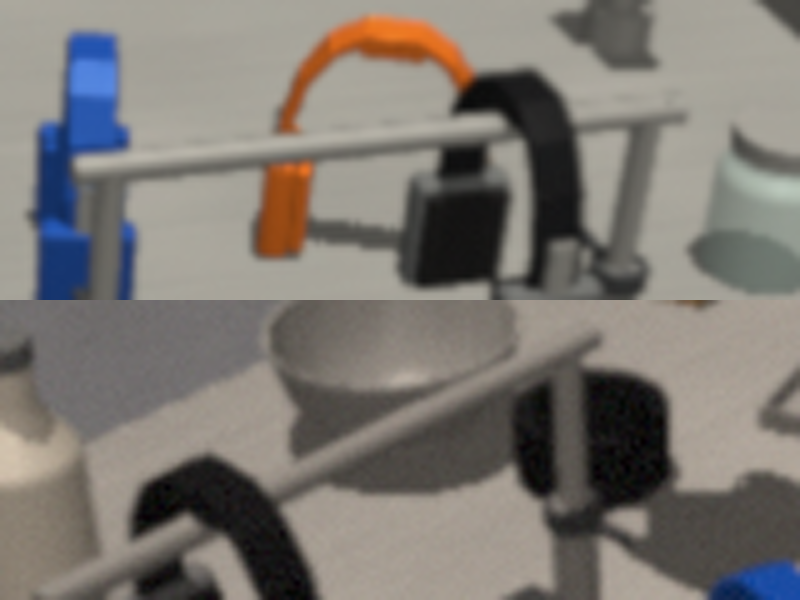

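Crop d confirms a black headset with round cups, crown at scene px (137,204) and side px (320,150). In crop e the rail ends are at scene (296,183) and (417,173). Next I'll triangulate.

Run:
```python
from h import *
a=load('scene');b=load('side')
def S(x,y):return (100+x/4,190+y/4)
def D(x,y):return (255+(x-400)/4,130+y/4)
def E1(x,y):return (280+x/5,150+y/5)
def E2(x,y):return (110+x/5,180+(y-300)/5)
def p(n,r):print(n,np.round(r[0],4),r[1])
p('crown',tri((a,S(148,57)),(b,D(662,80))))
p('railR-',tri((a,E1(78,167)),(b,E2(597,340))))
p('railL+',tri((a,E1(687,115)),(b,E2(40,598))))
p('spare crown top mid',tri((a,E1(505,75)),(b,E2(195,468))))
# tray
for n,px in(('near-left',S(100,468)),('left',S(22,303))):print(n,plane(a,px,0.014))
for n,px in(('sd left',D(432,296)),('near',D(622,335)),('right',D(702,218))):print(n,plane(b,px,0.014))
# cups: scene left cup outer / right cup centre
p('cup(+y)',tri((a,S(288,212)),(b,D(548,200))))
p('cup(-y)',tri((a,S(112,265)),(b,D(590,140))))
p('blue top mid',tri((a,E1(92,50)),(b,(392/1.53125+4,362/1.53125))))
print('steel cup top', plane(a,(361/1.53125,306/1.53125),.085),plane(b,(456/1.53125,336/1.53125),.085))
print('tape top', plane(a,(396/1.53125,410/1.53125),.048))
print('railfoot left',plane(a,(462/1.53125,382/1.53125),.008),'right',plane(a,(617/1.53125,362/1.53125),.008))
```

```text
crown [ 0.5173 -0.2785  0.1749] [np.float64(3.5), np.float64(3.5)]
railR- [0.5312 0.1187 0.1922] [np.float64(1.6), np.float64(1.6)]
railL+ [0.5458 0.4524 0.1927] [np.float64(2.1), np.float64(2.1)]
spare crown top mid [0.5386 0.3566 0.2212] [np.float64(8.0), np.float64(8.0)]
near-left [ 0.6998887  -0.32517493  0.014     ]
left [ 0.54128129 -0.37435795  0.014     ]
sd left [ 0.61219738 -0.11002321  0.014     ]
near [ 0.459698   -0.16271109  0.014     ]
right [ 0.52389615 -0.3706772   0.014     ]
cup(+y) [ 0.5685 -0.2034  0.0805] [np.float64(0.4), np.float64(0.4)]
cup(-y) [ 0.6056 -0.3093  0.0856] [np.float64(0.6), np.float64(0.6)]
blue top mid [0.3543 0.1869 0.1568] [np.float64(5.5), np.float64(5.5)]
steel cup top [ 0.41226682 -0.01441612  0.085     ] [ 0.40202881 -0.01744799  0.085     ]
tape top [ 0.66760207 -0.0052909   0.048     ]
railfoot left [0.57280077 0.13455219 0.008     ] right [0.57658149 0.43024831 0.008     ]
```

View pics/c.png

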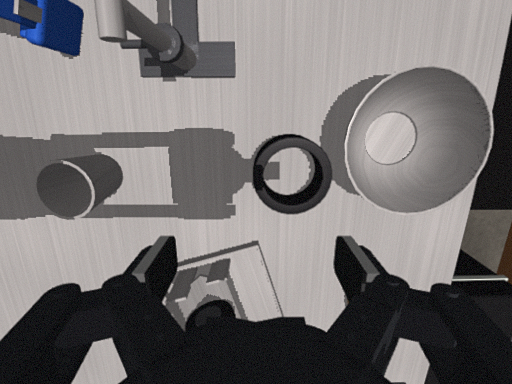

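The wrist view shows the cup at (65,185), the tape at (290,172) and the -y rail post at (165,45). Triangulated values check out:

| Item | Measured | Check |
|---|---|---|
| Crown | z 0.175 | text gives 0.177 |
| Tray yaw | about 18.5° | two tray edges give 17.2° and 19.1° |
| Rail length | 0.334 m | text gives 0.340 |
| Rail axis | z 0.192 | within 0.165–0.195 |
| Rail yaw | about -2.5° | – |

I'll go to a stand-off 120 mm out along the headset's axis and refine with the wrist camera.

```bash
cat >> h.py <<'E'
from scipy.spatial.transform import Rotation as Ro
def pose():
    s=sensors.observe();return np.array(s['ee_pos']),Ro.from_euler('xyz',s['eef_rot'],degrees=True)
def hang_R(yaw,tilt):  # tool frame for a headset with given yaw, leaning tilt towards -x
    y=np.radians(yaw);t=np.radians(tilt);sx=np.array([np.cos(y),np.sin(y),0]);hy=np.array([-np.sin(y),np.cos(y),0])
    hz=np.array([0,0,1])*np.cos(t)-sx*np.sin(t);hx=np.cross(hy,hz)
    return Ro.from_matrix(np.c_[hy,hx,-hz]),hz
def rows(g,Rg,N,jaw,start=None):
    p,R=start or pose();rv=(R.inv()*Rg).as_rotvec(degrees=True)/N;st=(np.array(g)-p)/N
    print('step mm',1e3*np.linalg.norm(st),'rot/row',np.linalg.norm(rv))
    for i in range(N):
        d=R.inv().apply(st)/.2;print([jaw,[round(float(v),3) for v in d],[round(float(v),3) for v in rv/6]],end=',\n')
        R=R*Ro.from_rotvec(rv,degrees=True)
E
python3 - <<'E'
from h import *
R,hz=hang_R(18.5,35);c=np.array([.517,-.2785,.1765])
rows(c+.12*hz,R,10,0)
E
```

```text
step mm 34.934257741510386 rot/row 3.950581081984847
[0, [-0.15, -0.086, -0.022], [-0.579, 0.094, -0.299]],
[0, [-0.147, -0.09, -0.029], [-0.579, 0.094, -0.299]],
[0, [-0.144, -0.092, -0.036], [-0.579, 0.094, -0.299]],
[0, [-0.141, -0.094, -0.043], [-0.579, 0.094, -0.299]],
[0, [-0.137, -0.096, -0.05], [-0.579, 0.094, -0.299]],
[0, [-0.134, -0.097, -0.057], [-0.579, 0.094, -0.299]],
[0, [-0.13, -0.097, -0.064], [-0.579, 0.094, -0.299]],
[0, [-0.126, -0.097, -0.071], [-0.579, 0.094, -0.299]],
[0, [-0.123, -0.096, -0.079], [-0.579, 0.094, -0.299]],
[0, [-0.119, -0.095, -0.086], [-0.579, 0.094, -0.299]],
```

apply_moves(deltas=[[0,[-0.15,-0.086,-0.022],[-0.579,0.094,-0.299]],[0,[-0.147,-0.09,-0.029],[-0.579,0.094,-0.299]],[0,[-0.144,-0.092,-0.036],[-0.579,0.094,-0.299]],[0,[-0.141,-0.094,-0.043],[-0.579,0.094,-0.299]],[0,[-0.137,-0.096,-0.05],[-0.579,0.094,-0.299]],[0,[-0.134,-0.097,-0.057],[-0.579,0.094,-0.299]],[0,[-0.13,-0.097,-0.064],[-0.579,0.094,-0.299]],[0,[-0.126,-0.097,-0.071],[-0.579,0.094,-0.299]],[0,[-0.123,-0.096,-0.079],[-0.579,0.094,-0.299]],[0,[-0.119,-0.095,-0.086],[-0.579,0.094,-0.299]]])

```text
clock: 1.15
ee_pos: [0.4514, -0.3015, 0.2762]
eef_rot: [144.8, 0.2, 108.6]
contact_force: [0.2, 0.0, -1.9]
width: 0.085
finger_force: 0.0
```

apply_moves(deltas=[[0,[0,0,0],[0,0,0]],[0,[0,0,0],[0,0,0]],[0,[0,0,0],[0,0,0]]])

```text
clock: 1.45
ee_pos: [0.4525, -0.2996, 0.2753]
eef_rot: [145.0, -0.0, 108.5]
contact_force: [-0.0, 0.1, -0.1]
width: 0.0851
finger_force: 0.0
```

Run:
```python
from h import *
p,R=pose();print(p,R.as_matrix().round(3).tolist(),hang_R(18.5,35)[0].as_matrix().round(3).tolist())
s=snap('wrist','f.png');print(proj(s,[.517,-.2785,.1765]))
```

```text
[ 0.45249882 -0.29957353  0.27531953] [[-0.318, 0.777, 0.544], [0.948, 0.26, 0.183], [0.0, 0.574, -0.819]] [[-0.317, 0.777, 0.544], [0.948, 0.26, 0.182], [-0.0, 0.574, -0.819]]
[[254.00069876 184.73567308]]
```

View pics/f.png

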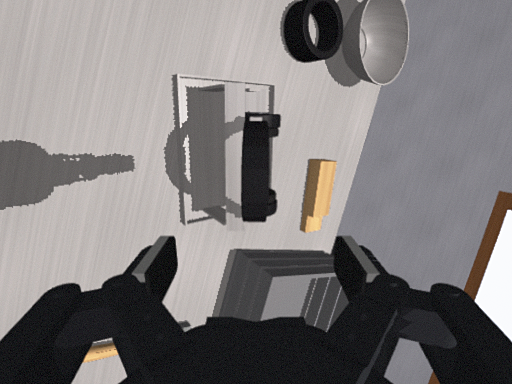

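Wrist view f shows the band as a clean vertical stripe at cols ~243–270, rows 113–221, aligned with the tool. The scene camera looks almost straight along the headset's x axis, so crossing scene rays with the wrist gives the crown precisely.

Run:
```python
from h import *
a=load('scene');w=load('wrist');R,hz=hang_R(18.5,35);hx=R.as_matrix()[:,1];hy=R.as_matrix()[:,0]
g=w['image'].max(2)
for r in range(140,215,10):
    c=np.where(g[r,225:290]<60)[0]+225;print(r,c.min(),c.max(),end=' | ')
ga=a['image'].max(2);print()
for c in range(126,152,3):
    q=np.where(ga[195:222,c]<70)[0]+195;print(c,q.min(),q.max(),end=' | ')
print()
```

```text
140 243 268 | 150 242 268 | 160 242 268 | 170 242 268 | 180 242 268 | 190 242 272 | 200 242 275 | 210 242 275 | 
126 207 209 | 129 204 208 | 132 203 208 | 135 202 207 | 138 201 206 | 141 200 205 | 144 200 204 | 147 201 203 | 150 202 204 |
```

Run:
```python
from h import *
from scipy.optimize import brentq
a=load('scene');w=load('wrist');b=load('side');R,hz=hang_R(18.5,35)
for px in((137,204.3),(137,202),(137,207)):
    o,v=ray(a,px);t=brentq(lambda t:proj(w,o+t*v)[0,0]-255.5,.8,1.7);P=o+t*v
    print(px,P.round(4),proj(w,P).round(1),proj(b,P).round(1))
```

```text
(137, 204.3) [ 0.5205 -0.2762  0.1734] [[255.5 182.5]] [[318.5 151.1]]
(137, 202) [ 0.517  -0.2756  0.1778] [[255.5 182.3]] [[319.3 150.2]]
(137, 207) [ 0.5245 -0.2769  0.1683] [[255.5 182.7]] [[317.5 152.2]]
```

Run:
```python
from h import *
R,hz=hang_R(18.5,35);c=np.array([.5183,-.2769,.1767])
rows(c-.009*hz,R,5,0)
```

```text
step mm 25.90957480783783 rot/row 0.019530187991400046
[0, [0.0, 0.0, 0.13], [0.001, -0.002, 0.002]],
[0, [0.0, 0.0, 0.13], [0.001, -0.002, 0.002]],
[0, [0.0, 0.0, 0.13], [0.001, -0.002, 0.002]],
[0, [0.0, 0.0, 0.13], [0.001, -0.002, 0.002]],
[0, [0.0, 0.0, 0.13], [0.001, -0.002, 0.002]],
```

apply_moves(deltas=[[0,[0,0,0.15],[0,0,0]],[0,[0,0,0.15],[0,0,0]],[0,[0,0,0.15],[0,0,0]],[0,[0,0,0.1],[0,0,0]],[0,[0,0,0.06],[0,0,0]],[0,[0,0,0.038],[0,0,0]],[0,[0,0,0],[0,0,0]],[0,[0,0,0],[0,0,0]]])

```text
clock: 2.3
ee_pos: [0.5231, -0.2767, 0.17]
eef_rot: [144.9, 0.1, 108.5]
contact_force: [-0.1, 0.6, 0.5]
width: 0.0853
finger_force: 0.0
```

Run:
```python
from h import *
a=snap('wrist')['image'];b=snap('side')['image'];c=snap('scene')['image']
f=lambda im,x,y,w,h:cv2.resize(im[y:y+h,x:x+w],(400,400),interpolation=cv2.INTER_CUBIC)
cv2.imwrite('pics/g.png',np.hstack([f(a,120,130,270,200),f(c,95,150,110,110)]))
```

```text
(no output)
```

View pics/g.png

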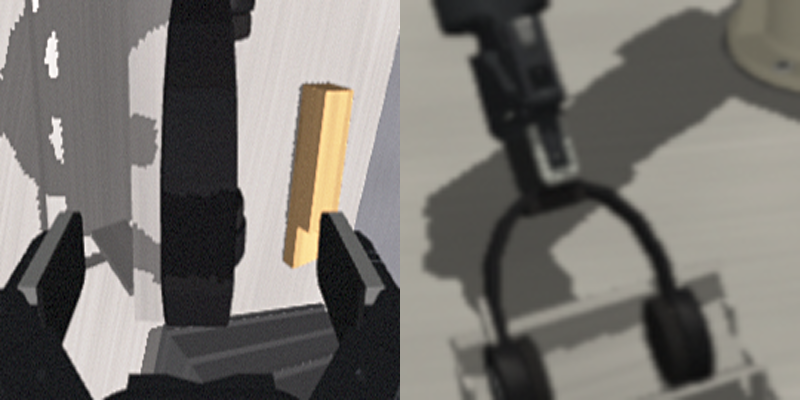

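The fingers straddle the crown pad, centred on the band in the wrist view and on the pad in the scene view. I'll close now.

apply_moves(deltas=[[0.5,[0,0,0],[0,0,0]],[0.8,[0,0,0],[0,0,0]],[1,[0,0,0],[0,0,0]],[1,[0,0,0],[0,0,0]],[1,[0,0,0],[0,0,0]],[1,[0,0,0],[0,0,0]],[1,[0,0,0],[0,0,0]]], force=50)

```text
clock: 3.15
ee_pos: [0.5228, -0.2769, 0.1697]
eef_rot: [144.9, 0.0, 108.5]
contact_force: [-4.4, 0.5, 5.1]
width: 0.0269
finger_force: 48.7
```

Run:
```python
from h import *
R,hz=hang_R(18.5,35);s=sensors.observe();print(s['width'],s['finger_force'],s['contact_force'],s['ee_pos'])
rows(s['ee_pos']+[0,0,.03],R,3,1)
```

```text
0.026858936975609465 48.70299935353614 [-4.43107752  0.48981417  5.09541703] [ 0.52279549 -0.27688773  0.16972277]
step mm 10.0 rot/row 0.022601158229841198
[1, [-0.0, 0.029, -0.041], [0.004, 0.001, 0.0]],
[1, [-0.0, 0.029, -0.041], [0.004, 0.001, 0.0]],
[1, [-0.0, 0.029, -0.041], [0.004, 0.001, 0.0]],
```

apply_moves(deltas=[[1,[0,0.0287,-0.041],[0,0,0]],[1,[0,0.0287,-0.041],[0,0,0]],[1,[0,0.0574,-0.082],[0,0,0]],[1,[0,0.0574,-0.082],[0,0,0]],[1,[0,0.086,-0.123],[0,0,0]],[1,[0,0.086,-0.123],[0,0,0]],[1,[0,0.086,-0.123],[0,0,0]],[1,[0,0.086,-0.123],[0,0,0]],[1,[0,0.0574,-0.082],[0,0,0]],[1,[0,0.0287,-0.041],[0,0,0]]])

```text
clock: 4.15
ee_pos: [0.5227, -0.277, 0.3822]
eef_rot: [144.9, 0.2, 108.5]
contact_force: [0.2, -0.0, -2.0]
width: 0.0262
finger_force: 52.0
```

apply_moves(deltas=[[1,[0,0,0],[0,0,0]],[1,[0,0,0],[0,0,0]],[1,[0,0,0],[0,0,0]]])

```text
clock: 4.45
ee_pos: [0.522, -0.2763, 0.3779]
eef_rot: [145.0, -0.1, 108.5]
contact_force: [-0.5, 0.6, -3.0]
width: 0.0268
finger_force: 52.0
```

Run:
```python
from h import *
b=snap('side')['image'];c=snap('scene')['image']
f=lambda im,x,y,w,h:cv2.resize(im[y:y+h,x:x+w],(400,400),interpolation=cv2.INTER_CUBIC)
cv2.imwrite('pics/h.png',np.hstack([f(b,235,60,150,150),f(c,75,80,150,150)]))
print(sensors.observe()['width'],sensors.observe()['contact_force'],pose()[0])
```

```text
0.026812537610261002 [ 0.31355755 -0.56991568 -2.36295328] [ 0.52225734 -0.27643929  0.3781976 ]
```

View pics/h.png

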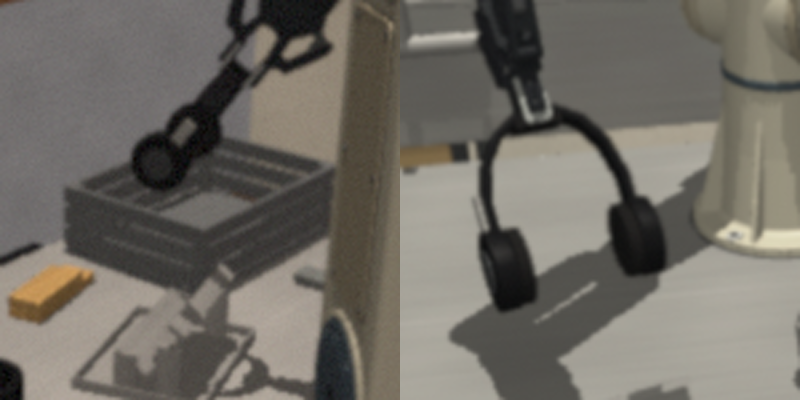

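The headset is held rigidly in line with the tool, cups clear of the stand; the spare is about 64 mm away from my chosen spot at y≈0.23. Next comes the carry.

Run:
```python
from h import *
R,hz=hang_R(87.5,0)
rows([.536,.23,.395],R,18,1)
```

```text
step mm 28.161348170356092 rot/row 4.243012385321366
[1, [0.132, 0.042, 0.024], [0.284, 0.194, -0.618]],
[1, [0.129, 0.051, 0.025], [0.284, 0.194, -0.618]],
[1, [0.125, 0.06, 0.026], [0.284, 0.194, -0.618]],
[1, [0.12, 0.069, 0.027], [0.284, 0.194, -0.618]],
[1, [0.115, 0.077, 0.027], [0.284, 0.194, -0.618]],
[1, [0.109, 0.085, 0.027], [0.284, 0.194, -0.618]],
[1, [0.102, 0.093, 0.026], [0.284, 0.194, -0.618]],
[1, [0.096, 0.1, 0.025], [0.284, 0.194, -0.618]],
[1, [0.088, 0.107, 0.024], [0.284, 0.194, -0.618]],
[1, [0.081, 0.113, 0.023], [0.284, 0.194, -0.618]],
[1, [0.073, 0.119, 0.021], [0.284, 0.194, -0.618]],
[1, [0.065, 0.124, 0.019], [0.284, 0.194, -0.618]],
[1, [0.056, 0.128, 0.016], [0.284, 0.194, -0.618]],
[1, [0.047, 0.132, 0.013], [0.284, 0.194, -0.618]],
[1, [0.039, 0.135, 0.01], [0.284, 0.194, -0.618]],
[1, [0.03, 0.138, 0.007], [0.284, 0.194, -0.618]],
[1, [0.02, 0.139, 0.003], [0.284, 0.194, -0.618]],
[1, [0.011, 0.14, -0.001], [0.284, 0.194, -0.618]],
```

apply_moves(deltas=[[1,[0.132,0.042,0.024],[0.284,0.194,-0.618]],[1,[0.129,0.051,0.025],[0.284,0.194,-0.618]],[1,[0.125,0.06,0.026],[0.284,0.194,-0.618]],[1,[0.12,0.069,0.027],[0.284,0.194,-0.618]],[1,[0.115,0.077,0.027],[0.284,0.194,-0.618]],[1,[0.109,0.085,0.027],[0.284,0.194,-0.618]],[1,[0.102,0.093,0.026],[0.284,0.194,-0.618]],[1,[0.096,0.1,0.025],[0.284,0.194,-0.618]],[1,[0.088,0.107,0.024],[0.284,0.194,-0.618]]])

```text
clock: 5.45
ee_pos: [0.5288, -0.0223, 0.387]
eef_rot: [162.6, 5.5, 143.1]
contact_force: [-0.1, -0.9, -1.7]
width: 0.0266
finger_force: 51.9
```

apply_moves(deltas=[[1,[0.081,0.113,0.023],[0.284,0.194,-0.618]],[1,[0.073,0.119,0.021],[0.284,0.194,-0.618]],[1,[0.065,0.124,0.019],[0.284,0.194,-0.618]],[1,[0.056,0.128,0.016],[0.284,0.194,-0.618]],[1,[0.047,0.132,0.013],[0.284,0.194,-0.618]],[1,[0.039,0.135,0.01],[0.284,0.194,-0.618]],[1,[0.03,0.138,0.007],[0.284,0.194,-0.618]],[1,[0.02,0.139,0.003],[0.284,0.194,-0.618]],[1,[0.011,0.14,-0.001],[0.284,0.194,-0.618]]])

```text
clock: 6.35
ee_pos: [0.5357, 0.2312, 0.3949]
eef_rot: [-179.8, -0.0, 177.6]
contact_force: [0.9, -0.8, -2.4]
width: 0.0267
finger_force: 51.9
```

apply_moves(deltas=[[1,[0,0,0],[0,0,0]],[1,[0,0,0],[0,0,0]],[1,[0,0,0],[0,0,0]]])

```text
clock: 6.65
ee_pos: [0.5358, 0.2292, 0.3952]
eef_rot: [-179.9, 0.1, 177.4]
contact_force: [-0.6, -0.1, -1.4]
width: 0.0265
finger_force: 51.9
```

Run:
```python
from h import *
b=snap('side')['image'];c=snap('scene')['image'];w=snap('wrist')['image']
f=lambda im,x,y,w,h:cv2.resize(im[y:y+h,x:x+w],(400,300),interpolation=cv2.INTER_CUBIC)
cv2.imwrite('pics/i.png',np.vstack([np.hstack([f(b,90,80,200,150),f(c,260,60,200,150)]),np.hstack([f(w,0,0,512,384),np.zeros((300,400,3),np.uint8)])]))
print(pose()[0],pose()[1].as_euler('xyz',degrees=True))
```

```text
[0.53592477 0.22890504 0.39580597] [-1.79918745e+02  1.04282285e-01  1.77404134e+02]
```

View pics/i.png

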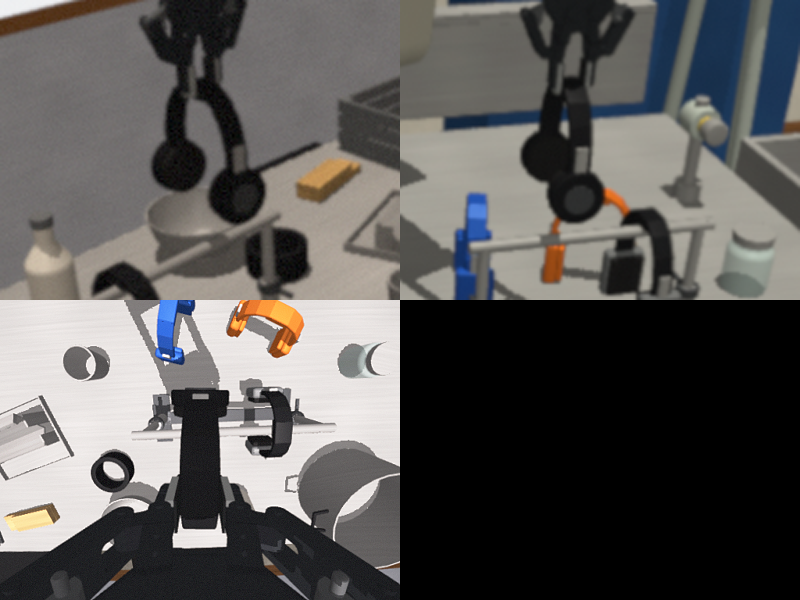

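The side and scene crops show the headset hanging upright, square to the bar and level above its free part. The wrist crop shows the bar from (170,171) to (429,164) in full pixels and the spare at about (355,158), well to the right. I'll refine the rail from this view.

Run:
```python
from h import *
w=load('wrist');b=load('side');a=load('scene');g=w['image'].min(2).astype(int)
P=[]
for c in (182,190,210,216,380,390,400,410,420):
    col=g[155:185,c];e=np.where(col>=0)[0]
    print(c,col.tolist())
for n,px in(('end-',(170,171.5)),('end+',(429,164)),('spare',(284*1.28,124*1.28))):print(n,plane(w,px,.1925).round(4))
for px,s in (((295.6,183.4),(170.2,171.5)),((417.4,173),(429,164))):print(tri((a,px),(w,s)))
for px,s in (((229.4,188),(170.2,171.5)),((118,239.6),(429,164))):print(tri((b,px),(w,s)))
```

```text
182 [232, 230, 232, 233, 229, 232, 229, 233, 230, 231, 233, 212, 154, 149, 187, 208, 221, 225, 226, 231, 228, 219, 202, 188, 214, 233, 232, 231, 228, 229]
190 [110, 99, 84, 113, 112, 109, 103, 96, 101, 101, 99, 99, 127, 173, 196, 214, 223, 226, 231, 231, 226, 217, 193, 190, 226, 231, 232, 229, 230, 228]
210 [82, 68, 71, 76, 83, 87, 94, 118, 125, 123, 122, 130, 160, 188, 212, 223, 224, 229, 228, 227, 216, 205, 161, 116, 118, 135, 194, 235, 229, 230]
216 [126, 127, 129, 132, 136, 127, 129, 130, 122, 126, 123, 135, 173, 199, 213, 223, 225, 230, 231, 226, 221, 196, 151, 112, 120, 151, 207, 230, 227, 227]
380 [84, 87, 103, 155, 139, 153, 176, 197, 214, 221, 226, 228, 224, 222, 210, 198, 223, 230, 232, 230, 227, 227, 226, 230, 224, 228, 231, 226, 224, 227]
390 [90, 86, 74, 87, 130, 163, 184, 202, 221, 221, 229, 230, 222, 217, 202, 199, 229, 231, 230, 225, 225, 227, 227, 228, 227, 229, 229, 226, 225, 226]
400 [93, 87, 91, 96, 145, 166, 195, 214, 220, 225, 230, 226, 222, 216, 186, 184, 230, 232, 230, 227, 230, 225, 227, 229, 228, 232, 228, 224, 227, 228]
410 [235, 160, 89, 113, 154, 179, 202, 216, 221, 226, 230, 224, 219, 202, 201, 227, 226, 233, 227, 227, 227, 231, 231, 230, 231, 232, 232, 229, 231, 230]
420 [232, 234, 172, 128, 159, 187, 209, 221, 224, 228, 224, 221, 217, 198, 209, 230, 234, 232, 227, 229, 227, 229, 232, 233, 235, 233, 231, 235, 233, 181]
end- [0.5362 0.1156 0.1925]
end+ [0.5414 0.4577 0.1925]
spare [0.5307 0.3696 0.1925]
(array([0.53615066, 0.11758464, 0.19472229]), [np.float64(1.0), np.float64(1.0)])
(array([0.54174665, 0.45831717, 0.19007099]), [np.float64(0.8), np.float64(0.8)])
(array([0.53617903, 0.1136776 , 0.18902638]), [np.float64(1.3), np.float64(1.3)])
(array([0.53971791, 0.45395078, 0.19698397]), [np.float64(0.9), np.float64(0.9)])
```

Run:
```python
from h import *
w=load('wrist')
for px in((190,172.6),(216,171.8),(400,164.2),(420,163.4)):print(plane(w,px,.1925).round(4))
R,hz=hang_R(89.3,0);p,_=pose()
rows([.538,.23,p[2]],R,1,1)
```

```text
[0.539  0.1419 0.1925]
[0.5395 0.1763 0.1925]
[0.5401 0.4186 0.1925]
[0.5401 0.4454 0.1925]
step mm 2.346380458511779 rot/row 1.9005428206841424
[1, [-0.01, 0.006, 0.0], [-0.014, 0.017, -0.316]],
```

apply_moves(deltas=[[1,[-0.0125,0.006,0],[0,0.017,-0.316]],[1,[0,0,0.1],[0,0,0]],[1,[0,0,0.15],[0,0,0]],[1,[0,0,0.15],[0,0,0]],[1,[0,0,0.15],[0,0,0]],[1,[0,0,0.13],[0,0,0]],[1,[0,0,0.1],[0,0,0]],[1,[0,0,0.05],[0,0,0]],[1,[0,0,0],[0,0,0]],[1,[0,0,0],[0,0,0]]])

```text
clock: 7.8
ee_pos: [0.539, 0.2306, 0.2307]
eef_rot: [-179.9, 0.1, 179.4]
contact_force: [0.4, 0.3, -0.9]
width: 0.0268
finger_force: 51.9
```

Run:
```python
from h import *
b=snap('side')['image'];c=snap('scene')['image'];w=snap('wrist')['image']
f=lambda im,x,y,w,h:cv2.resize(im[y:y+h,x:x+w],(400,300),interpolation=cv2.INTER_CUBIC)
cv2.imwrite('pics/j.png',np.vstack([np.hstack([f(b,110,140,160,120),f(c,290,110,160,120)]),np.hstack([f(w,120,60,320,240),np.zeros((300,400,3),np.uint8)])]))
print(pose()[0],pose()[1].as_euler('xyz',degrees=True),sensors.observe()['contact_force'])
```

```text
[0.53914476 0.23088489 0.23098093] [-1.79953914e+02  9.76191829e-02  1.79383140e+02] [ 0.44816947 -0.76859442 -1.44660701]
```

View pics/j.png

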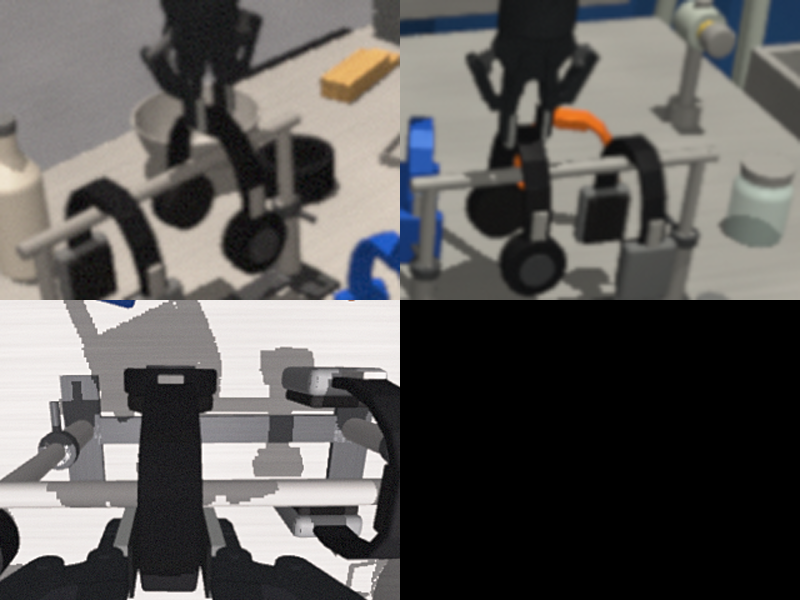

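The side and scene crops show the bar passing through the arch, one cup on each side and the spare clear. In the wrist crop the bar is level, so the yaw is right. I'll lower slowly until the wrist feels the rail.

Run:
```python
from h import *
w=load('wrist')
for px in((164,213.6),(376,212.8)):print(plane(w,px,.1925).round(4))
```

```text
[0.5379 0.1642 0.1925]
[0.5391 0.318  0.1925]
```

apply_moves(deltas=[[1,[0,0,0.03],[0,0,0]],[1,[0,0,0.03],[0,0,0]],[1,[0,0,0.02],[0,0,0]],[1,[0,0,0.01],[0,0,0]],[1,[0,0,0],[0,0,0]],[1,[0,0,0],[0,0,0]]])

```text
clock: 8.55
ee_pos: [0.5385, 0.2307, 0.2116]
eef_rot: [-179.9, -0.0, 179.4]
contact_force: [-1.3, -0.1, -1.5]
width: 0.0268
finger_force: 52.0
```

apply_moves(deltas=[[1,[0,0,0.01],[0,0,0]],[1,[0,0,0.01],[0,0,0]],[1,[0,0,0],[0,0,0]],[1,[0,0,0],[0,0,0]]])

```text
clock: 8.95
ee_pos: [0.5384, 0.2306, 0.2076]
eef_rot: [-179.9, -0.0, 179.4]
contact_force: [0.6, 0.3, -1.1]
width: 0.0266
finger_force: 52.0
```

apply_moves(deltas=[[1,[0,0,0.005],[0,0,0]],[1,[0,0,0.005],[0,0,0]],[1,[0,0,0],[0,0,0]],[1,[0,0,0],[0,0,0]]])

```text
clock: 9.35
ee_pos: [0.5384, 0.2306, 0.2056]
eef_rot: [-179.9, -0.0, 179.4]
contact_force: [-0.3, 0.1, -1.4]
width: 0.0267
finger_force: 52.0
```

apply_moves(deltas=[[1,[0,0,0.005],[0,0,0]],[1,[0,0,0],[0,0,0]],[1,[0,0,0],[0,0,0]]])

```text
clock: 9.65
ee_pos: [0.5385, 0.2307, 0.2049]
eef_rot: [-179.9, 0.0, 179.4]
contact_force: [-0.1, -0.1, 1.1]
width: 0.0263
finger_force: 52.3
```

apply_moves(deltas=[[1,[0,0,0.005],[0,0,0]],[1,[0,0,0],[0,0,0]],[1,[0,0,0],[0,0,0]]])

```text
clock: 9.95
ee_pos: [0.5386, 0.2307, 0.2048]
eef_rot: [-179.9, 0.0, 179.4]
contact_force: [-3.0, -1.6, 9.6]
width: 0.0264
finger_force: 53.3
```

Contact at z 0.205, as predicted. I'll ease the press off slightly, then open.

apply_moves(deltas=[[1,[0,0,-0.002],[0,0,0]],[1,[0,0,0],[0,0,0]],[0.6,[0,0,0],[0,0,0]],[0.5,[0,0,0],[0,0,0]],[0.4,[0,0,0],[0,0,0]],[0.3,[0,0,0],[0,0,0]],[0.3,[0,0,0],[0,0,0]],[0.3,[0,0,0],[0,0,0]]])

```text
clock: 10.75
ee_pos: [0.5384, 0.2306, 0.204]
eef_rot: [-179.9, -0.0, 179.4]
contact_force: [-0.8, -0.4, 0.2]
width: 0.0602
finger_force: 0.0
```

apply_moves(deltas=[[0.3,[0,0,-0.03],[0,0,0]],[0.3,[0,0,-0.06],[0,0,0]],[0.3,[0,0,-0.12],[0,0,0]],[0.3,[0,0,-0.15],[0,0,0]],[0.3,[0,0,-0.2],[0,0,0]],[0.3,[0,0,-0.2],[0,0,0]],[0.3,[0,0,0],[0,0,0]],[0.3,[0,0,0],[0,0,0]],[0.3,[0,0,0],[0,0,0]],[0.3,[0,0,0],[0,0,0]]])

```text
clock: 11.75
ee_pos: [0.5379, 0.2306, 0.3548]
eef_rot: [-179.9, -0.1, 179.4]
contact_force: [-0.2, -0.3, -0.8]
width: 0.0598
finger_force: 0.0
```

Run:
```python
from h import *
b=snap('side')['image'];c=snap('scene')['image'];w=snap('wrist')['image']
f=lambda im,x,y,w,h:cv2.resize(im[y:y+h,x:x+w],(400,300),interpolation=cv2.INTER_CUBIC)
cv2.imwrite('pics/k.png',np.vstack([np.hstack([f(b,110,140,160,120),f(c,290,110,160,120)]),np.hstack([f(w,0,0,512,384),f(c,0,0,512,384)])]))
print(pose()[0],sensors.observe()['width'])
```

```text
[0.53817703 0.2307563  0.3551695 ] 0.060016808417778
```

View pics/k.png

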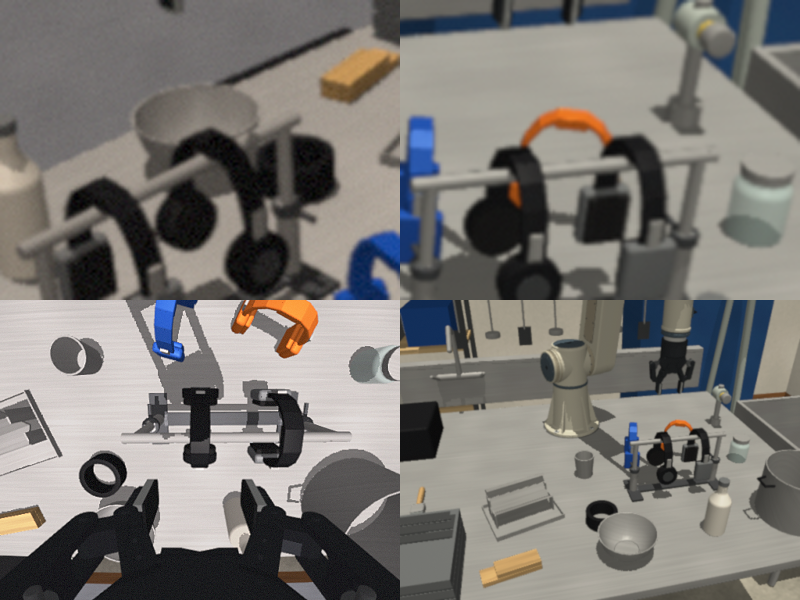

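The headset hangs centred on the rail with one cup on each side, clear of the spare. The gripper is free above it. I'll let it settle and check that nothing is moving.

apply_moves(deltas=[[0.3,[0,0,0],[0,0,0]],[0.3,[0,0,0],[0,0,0]],[0.3,[0,0,0],[0,0,0]],[0.3,[0,0,0],[0,0,0]],[0.3,[0,0,0],[0,0,0]],[0.3,[0,0,0],[0,0,0]],[0.3,[0,0,0],[0,0,0]],[0.3,[0,0,0],[0,0,0]],[0.3,[0,0,0],[0,0,0]],[0.3,[0,0,0],[0,0,0]]])

```text
clock: 12.9
ee_pos: [0.5385, 0.2309, 0.3561]
eef_rot: [-179.9, -0.0, 179.4]
contact_force: [0.1, 0.2, -0.6]
width: 0.0597
finger_force: 0.0
```

Run:
```python
from h import *
old=load('scene')['image'];n1=snapshot('scene')['image']
for _ in range(5): n2=snapshot('scene')['image']
d=lambda p,q:int((cv2.absdiff(cv2.GaussianBlur(p,(3,3),0),cv2.GaussianBlur(q,(3,3),0)).max(2)[165:250,290:430]>30).sum())
m=d(old,n1),d(n1,n2);print(m)
if max(m)<8: print(order.close_job())
```

```text
(0, 0)
the job is handed in; nothing more can be done
None
```

The headset hangs still on the free part of the rail, one cup on each side and clear of the spare; I saw no sign that the spare, cup or tape roll moved, and the job was handed in at about 13 s.

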